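# Demould the resin specimens and put them to post-cure

### The job

Slide the shallow pan along the warming plate onto the plain single ring, lift every resin casting out of the open mould and set them in the pan there, all of them on the pan's floor and none on top of another. Then slide the loaded pan onto the middle of the heating zone (the triple ring) and only after that push the heat lever fully over, away from the robot. The pan must always be slid, never lifted off the plate, and leave the other things on the bench where they are.

Things in the scene. Friction and masses are not known exactly. Their poses are not given: they have to be found in the camera images.
- cast1: one of up to six identical castings, some may be absent: a dark brown resin block 36 (x) x 30 (y) x 16 mm high with a bright metal coupon standing up from the middle of its top, 12 (x) x 24 (y) mm and 26 mm high (42 mm overall, 60 g). Origin: centre of the block's underside; z runs up through the coupon. At the start it stands, coupon up, in a cavity of the mould
- cast2: one of up to six identical castings, some may be absent: a dark brown resin block 36 (x) x 30 (y) x 16 mm high with a bright metal coupon standing up from the middle of its top, 12 (x) x 24 (y) mm and 26 mm high (42 mm overall, 60 g). Origin: centre of the block's underside; z runs up through the coupon. At the start it stands, coupon up, in a cavity of the mould
- cast3: one of up to six identical castings, some may be absent: a dark brown resin block 36 (x) x 30 (y) x 16 mm high with a bright metal coupon standing up from the middle of its top, 12 (x) x 24 (y) mm and 26 mm high (42 mm overall, 60 g). Origin: centre of the block's underside; z runs up through the coupon. At the start it stands, coupon up, in a cavity of the mould
- cast4: one of up to six identical castings, some may be absent: a dark brown resin block 36 (x) x 30 (y) x 16 mm high with a bright metal coupon standing up from the middle of its top, 12 (x) x 24 (y) mm and 26 mm high (42 mm overall, 60 g). Origin: centre of the block's underside; z runs up through the coupon. At the start it stands, coupon up, in a cavity of the mould
- cast5: one of up to six identical castings, some may be absent: a dark brown resin block 36 (x) x 30 (y) x 16 mm high with a bright metal coupon standing up from the middle of its top, 12 (x) x 24 (y) mm and 26 mm high (42 mm overall, 60 g). Origin: centre of the block's underside; z runs up through the coupon. At the start it stands, coupon up, in a cavity of the mould
- cast6: one of up to six identical castings, some may be absent: a dark brown resin block 36 (x) x 30 (y) x 16 mm high with a bright metal coupon standing up from the middle of its top, 12 (x) x 24 (y) mm and 26 mm high (42 mm overall, 60 g). Origin: centre of the block's underside; z runs up through the coupon. At the start it stands, coupon up, in a cavity of the mould
- mould: fixed aluminium mould block, 128 (x) x 156 (y) x 30 mm high, with six open rectangular cavities 39 (x) x 33 (y) mm, 12 mm deep, in 2 rows along x (56 mm pitch) by 3 along y (48 mm pitch) about its middle; a casting in its cavity has its underside 18 mm above the bench, its block 4 mm proud of the mould and its coupon top 60 mm above the bench. Castings lift straight out with about 1.5 mm play a side. Origin: centre of the underside, on the bench
- plate: fixed flat grey warming plate on the bench, 250 (x) x 410 (y) x 15 mm high. Origin: centre of the underside, on the bench; x points away from the robot, y runs along the plate, z up. At its -y end stands the heat lever
- load_ring: the loading position: a plain single pale ring (outer diameter 184 mm, inner 176 mm) printed on the plate's top. Origin: centre of the ring, at the plate's top. Its centre and that of the triple ring are 190 mm apart along the plate; which is at which end varies
- heat_ring: the heating zone: three concentric pale rings printed on the plate's top, the largest of outer diameter 184 mm, inner 176 mm. Origin: their centre, at the plate's top
- pan: shallow round aluminium pan, loose on the plate (400 g): base 152 mm and rim 168 mm across, 26 mm high, walls 3 mm, inner floor 4 mm above its underside. Origin: centre of its underside; z up. Its straight steel handle points along its own -x (roughly to the robot): a bar 16 mm wide (y), 12 mm high (z from 14 to 26 mm), reaching to 177 mm from the centre, free to grip between 90 and 170 mm. It slides on the plate by its handle (about 2 to 5 N)
- heat (a joint): heat lever, rad: 0 off (leaning to the plate's -x, to the robot), 1.0 fully over (leaning to the plate's +x); it turns in the plate's xz plane about a pivot 32 mm above the bench, at x -30, y -236 mm in the plate's frame; it stays where it is left; a light push moves it
- heat_tip (a point): centre of the 26 mm black ball at the end of the heat lever's 10 mm rod, 80 mm from its pivot; ball centre about 102 mm above the bench when off or fully over, 112 mm midway. The housing under it is 35 mm high, 70 (x) x 50 (y) mm
Not all that is in view belongs to the job. What is shaped like the cast3 but pink or yellow is not meant. What is shaped like the cast2 but purple is not meant.

How it is judged:
By the outcome, as a careful person would: the job done as asked, in the order asked, and still so for the second after the job is handed in, with the robot touching nothing.
Of cast1, cast2, cast3, cast4, cast5, cast6 only 3 to 5 are there at a start; the rules pass over those that are not, and their reading is None.
At some moment in a run one of pan may be knocked a few centimetres aside while the robot is not near it.
Once in a run the grip may slacken for a moment while it holds something.
It also fails if it takes over 210 s, if anything falls off the work surface, if the arm or the gripper's body presses on something with over 40 N, if the wrist force passes 120 N, or if a joint passes its speed limit or range.

### The arm

A 7-joint arm with a two-finger parallel gripper is mounted at the origin on the work surface. World frame = base frame: x ahead of the robot, y to its left, z up, the work surface at z = 0. Lengths are in m, angles in rad, forces in N, time in s.
With the tool pointing down it reaches from about 0.425 to 0.875 m from the base axis. Payload 4.7 kg.
Tool frame: the origin (TCP) lies on the mounting face of the last link; the fingertips stand 182 mm ahead of it and the grasp point (between the pads) lies 164 mm ahead of it (ctrl.finger_overhang is the distance from the TCP to the fingertips, in m); z points along the fingers, y is the line along which they close (so a half turn about z gives the same grasp; the last joint's range is limited). The gripper opens to 87 mm and grips with 3 to 60 N. Pads are 19 mm wide; open, the fingers measure 117 mm over their backs; the gripper's body (75 mm by 190 mm) begins 51 mm behind the grasp point.
Start: joints at [1.306, 0.321, -0.07, 1.45, 0.023, 1.371, -0.057], TCP at [0.179, -0.625, 0.405] pointing down, gripper open.
Joint ranges: [-2.86, 2.86], [-0.3, 2.09], [-1.38, 1.24], [0.06, 2.45], [-1.56, 4.7], [0.09, 2.05], [-2.69, 2.69]. Speed limits (rad/s): [2.57, 2.57, 3.14, 3.14, 3.14, 3.14, 3.14].

### API

Orientations are given as a rotation vector (axis times angle).
In Python, from bench import ctrl gives the robot as it stands.
- The arm moves only by the shell command python3 -m jog 'ROWS' [FORCE]. ROWS is a JSON object of lists of equal length, an entry for each row: "translation": the shift along the tool's x, y, z as a fraction of full scale, a list of three; "yaw": the turn about the tool's z as a fraction of full scale; "jaw": the closure, from 0 (fully open) to 1 (shut). In form: {"translation": [[dx, dy, dz], ...], "yaw": [yaw, ...], "jaw": [jaw, ...]}. A call has 1 to 8 rows; each row is the pose to reach, as a shift and turn from the pose commanded when the call began, along the tool's axes at that moment, turning the shorter way round; what a row does not reach only later rows make up. Full scale, the value 1, is 0.2 m for a shift and 180 degrees for a turn. A row lasts 1/8 s, in which the tool goes at most 62.5 mm and 10.7 degrees, less where a joint would pass 70% of its speed; a pose out of reach is approached as far as the arm can. A call with a number of a shift or a turn outside -1 to 1 is refused whole. A call with a gripper value outside its range is refused whole. The fingers move at their own pace and stop on an object; FORCE is the grip in N (left out, the last holds). Time passes only in rows, so rows that repeat a pose let the fingers close. It gives the time, the measured TCP pose, the force, the opening and the grip force at its end, in the units of the state.
- ctrl.get_state(): the state, without advancing time (a new reading comes with each control period).
- ctrl.get_image(name): name is "side" or "top" or "wrist"; returns a dict with "pixels" (384x512x3 uint8, blue, green, red), "fx", "fy", "cx", "cy" (pixels), "k1" (the pictures are not rectified: a ray, as slopes to the right and down, at radius r is drawn at 1 + k1 r^2 times it, then the intrinsics apply), "R" (3x3) and "t" (3): a world point X has camera coordinates R X + t; the wrist camera has in their place "mount" (4x4, takes a point from camera to tool coordinates, whose origin is the TCP and whose axes are the flange's). Camera axes: x right, y down, z forward; pixel columns grow to the right and rows downward; lengths in m; the calibration is good to about 2 mm. A picture is of the moment at which its call begins: read the wrist's pose just before it. There is no depth.
- ctrl.close_job(): hands the job in; it is judged then, once.
Trained networks look in a picture, given as the dict that the camera call returned (one of the last four; its "shot" number tells which), for a name from the list of things; names that differ only in an ending like _2 or _b are one class to them, and where a whole thing is asked for, a point or a joint stands for the part that bears it (a point fixed in the world has none). Each returns a list of dicts, best first, with "p" (0 to 1); they miss things now and then, are a little off and sometimes report something else, mostly with a low value. They report only what shows in the picture. A call takes as long as a camera call. They do not tell look-alikes from the thing itself.
- ctrl.silhouettes(label, picture): "region" (384x512 bool, what is visible of it) and "at" ([column, row] in pixels, amid what is visible of it).
The state is a dict: "time": time; "joint_positions": joint angles; "qd": joint speeds; "joint_torque": joint torques, N m; "position": TCP position; "tool_rot": TCP orientation; "ft_force": force on the tool from outside, world axes, zero at the start; "torque": the same for the moment, N m; "grip_width": opening from 0.0 (shut) to 1.0 (fully open); "grip_force": force on a finger pad.
Only numpy, scipy, OpenCV 4.12 (cv2) and the standard library are available. Lean on these libraries where they do the work, as an engineer would, in place of code of your own. Each camera call takes 0.05 s, during which the arm holds its last target. There are 200 camera calls.

## Working session

There is one attempt and no reset: what is moved stays moved. The work goes in short steps, Python scripts to look and compute and a shell command to move; the robot and the scene stay as the last step left them, time stands still between calls to the robot, and variables do not carry over. Pictures are saved under pics/ and viewed, at most 14 in all, crops included, and the job is handed in when it is done.

```bash
mkdir -p pics; ls
cat > h.py <<'E'
import numpy as np, cv2
from bench import ctrl
from scipy.spatial.transform import Rotation as Ro
def st():
    s=ctrl.get_state(); return s,np.array(s['position']),Ro.from_rotvec(s['tool_rot']).as_matrix()
def shot(n):
    s,p,R=st(); im=ctrl.get_image(n)
    if n=='wrist':
        M=np.array(im['mount']); C=p+R@M[:3,3]; W=R@M[:3,:3]
        im['C']=C; im['W']=W
    else:
        W=np.array(im['R']).T; im['C']=-W@np.array(im['t']); im['W']=W
    return im
def ray(im,uv):
    K=np.array([[im['fx'],0,im['cx']],[0,im['fy'],im['cy']],[0,0,1.]])
    q=cv2.undistortPoints(np.array(uv,float).reshape(-1,1,2),K,np.array([im['k1'],0,0,0,0.])).reshape(-1,2)
    return np.c_[q,np.ones(len(q))]@im['W'].T
def atz(im,uv,z):
    d=ray(im,uv); return im['C']+d*((z-im['C'][2])/d[:,2])[:,None]
def proj(im,X):
    x=(np.array(X,float).reshape(-1,3)-im['C'])@im['W']; q=x[:,:2]/x[:,2:]; r2=(q**2).sum(1)[:,None]; q=q*(1+im['k1']*r2)
    return q*[im['fx'],im['fy']]+[im['cx'],im['cy']]
def go(x,y,gz,yaw=None):
    """rows numbers to bring grasp point to x,y,gz ; yaw= world angle of tool y(closing line)"""
    s,p,R=st(); d=R.T@(np.array([x,y,gz+.164])-p)/.2
    a=np.degrees(np.arctan2(R[1,1],R[0,1])); out=[d.round(3).tolist()]
    if yaw is not None:
        dd=(yaw-a+90)%180-90; out.append(('yaw',round(-dd/180,4)))
    return out, 'closing angle',round(a,1)
E
python3 - <<'E'
from h import *
for n in ('top','side'):
    im=shot(n); cv2.imwrite(f'pics/{n}0.png',im['pixels']); print(n,im['C'].round(3),im['fx'])
    for l in ('cast1','mould','pan','plate','load_ring','heat_ring','heat'):
        for o in ctrl.silhouettes(l,im):
            print(l,round(o['p'],2),o['at'],o['region'].sum(), atz(im,[o['at']],.015).round(3)[0])
s,p,R=st(); print(p,R.round(3))
E
```

```text
pics
top [0.321 0.033 1.462] 465.39517658978457
cast1 0.51 [164.5, 206.3] 116 [0.445 0.309 0.015]
cast1 0.45 [250.5, 158.6] 1395 [0.602 0.044 0.015]
cast1 0.44 [159.1, 186.8] 120 [0.506 0.329 0.015]
cast1 0.44 [206.2, 143.6] 127 [0.648 0.186 0.015]
mould 0.64 [181.1, 187.5] 1838 [0.506 0.26  0.015]
pan 0.93 [283.7, 158.0] 2302 [ 0.606 -0.061  0.015]
plate 0.78 [299.2, 179.8] 5071 [ 0.537 -0.111  0.015]
load_ring 0.64 [323.6, 163.2] 1981 [ 0.592 -0.188  0.015]
heat_ring 0.84 [249.0, 158.3] 1488 [0.603 0.049 0.015]
heat 0.56 [373.1, 178.7] 73 [ 0.545 -0.344  0.015]
side [-0.127  0.64   0.59 ] 376.5351461255959
cast1 0.89 [133.1, 314.0] 291 [0.398 0.442 0.015]
cast1 0.82 [199.5, 294.7] 316 [0.343 0.316 0.015]
cast1 0.79 [182.2, 249.4] 229 [0.489 0.249 0.015]
cast1 0.75 [164.7, 215.7] 181 [0.642 0.192 0.015]
cast1 0.71 [150.5, 254.0] 211 [0.53  0.312 0.015]
cast1 0.63 [171.0, 260.7] 237 [0.475 0.292 0.015]
mould 0.56 [171.3, 249.3] 2541 [0.508 0.267 0.015]
pan 0.97 [243.0, 182.5] 1533 [ 0.614 -0.087  0.015]
pan 0.2 [210.9, 201.2] 970 [0.605 0.056 0.015]
plate 0.85 [253.5, 196.3] 3036 [ 0.532 -0.048  0.015]
load_ring 0.86 [270.8, 173.6] 814 [ 0.589 -0.191  0.015]
heat_ring 0.94 [213.9, 200.5] 858 [0.601 0.047 0.015]
heat_ring 0.35 [178.4, 248.0] 221 [0.5   0.252 0.015]
heat 0.39 [311.4, 147.4] 93 [ 0.616 -0.454  0.015]
[ 0.17886033 -0.62490493  0.40483781] [[ 0.961  0.275 -0.   ]
 [ 0.275 -0.961 -0.   ]
 [-0.     0.    -1.   ]]
```

Run:
```python
import cv2
a=cv2.imread('pics/top0.png')[90:260,120:420]; b=cv2.imread('pics/side0.png')[110:350,60:360]
cv2.imwrite('pics/a.png',cv2.resize(a,None,fx=2.6,fy=2.6,interpolation=2)); cv2.imwrite('pics/b.png',cv2.resize(b,None,fx=2.5,fy=2.5,interpolation=2))
```

```text
(no output)
```

View pics/a.png

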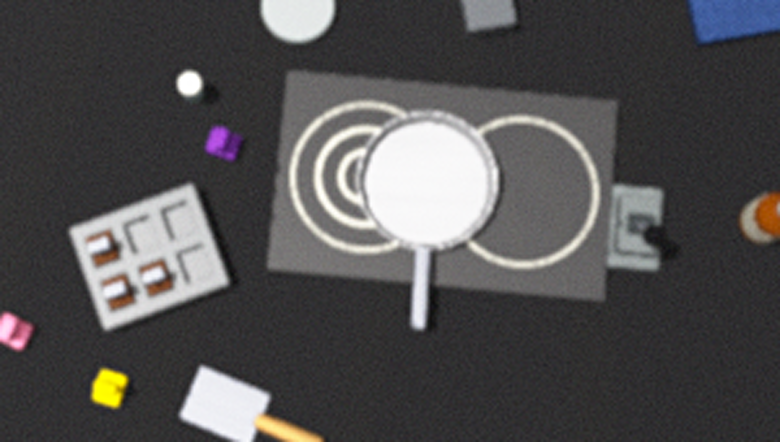

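View pics/b.png

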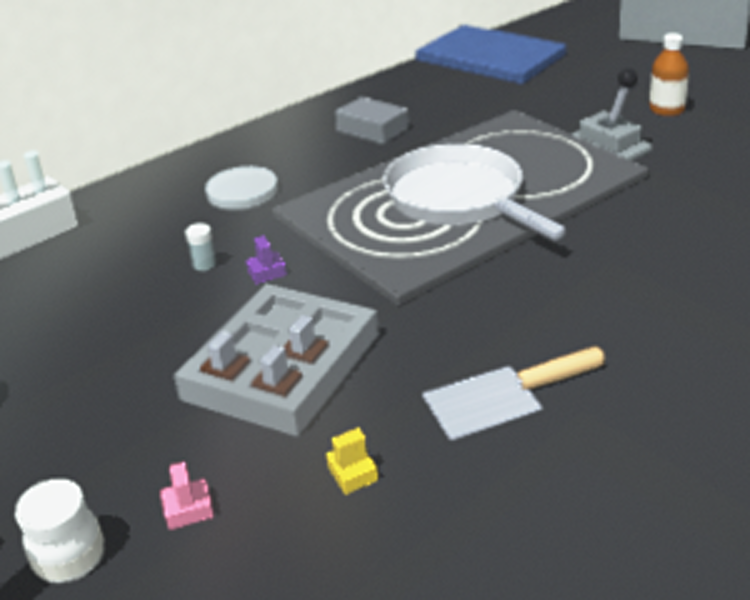

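The top view shows the castings at top-image px (159,185), (165,201) and (180,196), all brown with a bright coupon and in the mould. The look-alikes are purple (206,145), pink (125,217) and yellow (162,239), all outside the mould, so I leave them alone. The pan is at about (284,158) between the rings. The triple ring is at the +y end and the single ring is at the -y end.

Run:
```python
from h import *
im=shot('top')
f=lambda L,z: atz(im,np.array(L)/2.6+[120,90]-.3,z)
P=f([(288,72),(617,100),(605,300),(268,270)],.015); print('plate',P.round(3),P.mean(0), [np.linalg.norm(P[i]-P[i-1]).round(3) for i in range(4)])
M=f([(70,230),(192,184),(230,284),(107,330)],.03); print('mould',M.round(3),M.mean(0),[np.linalg.norm(M[i]-M[i-1]).round(3) for i in range(4)])
e=M[1]-M[2]+M[0]-M[3]; print('mould x ang',np.degrees(np.arctan2(e[1],e[0])))
e=P[0]-P[3]+P[1]-P[2];e2=P[0]-P[1]+P[3]-P[2]; print('plate ang',np.degrees(np.arctan2(e[1],e[0])),np.degrees(np.arctan2(-e2[0],e2[1])))
print('rings',f([(362,177),(523,193)],.015)); print('pan',f([(428,180)],.041),'handle tip',f([(418,328)],.041))
print('castings',f([(103,240),(118,282),(156,270)],.06))
w=ctrl.get_image('wrist'); print(np.array(w['mount']).round(3),w['fx'])
H=f([(428,180)],.041)[0];T=f([(418,326)],.041)[0]; d=(T-H)/np.linalg.norm(T-H); print('grip',H+.11*d, np.degrees(np.arctan2(-d[1],-d[0])))
t=H+.11*d
print(go(t[0],t[1],.25,np.degrees(np.arctan2(-d[1],-d[0]))+90))
```

```text
plate [[ 0.735  0.111  0.015]
 [ 0.708 -0.295  0.015]
 [ 0.461 -0.278  0.015]
 [ 0.489  0.128  0.015]] [ 0.59813713 -0.08348309  0.015     ] [np.float64(0.247), np.float64(0.407), np.float64(0.248), np.float64(0.407)]
mould [[0.531 0.366 0.03 ]
 [0.59  0.222 0.03 ]
 [0.47  0.172 0.03 ]
 [0.412 0.316 0.03 ]] [0.50047498 0.26918919 0.03      ] [np.float64(0.129), np.float64(0.156), np.float64(0.13), np.float64(0.155)]
mould x ang 22.627015502583447
plate ang -4.046096103648659 -3.896562105932015
rings [[ 0.60509102  0.01720257  0.015     ]
 [ 0.58928102 -0.17885771  0.015     ]]
pan [[ 0.59792663 -0.0613902   0.041     ]] handle tip [[ 0.42085722 -0.05151442  0.041     ]]
castings [[0.51534187 0.31995438 0.06      ]
 [0.46621956 0.30012628 0.06      ]
 [0.48119503 0.25622736 0.06      ]]
[[ 0.    -0.959 -0.283  0.078]
 [ 1.     0.     0.    -0.001]
 [-0.    -0.283  0.959  0.02 ]
 [ 0.     0.     0.     1.   ]] 271.22055504165115
grip [ 0.48810295 -0.05516454  0.041     ] -3.2444957947912614
([[2.271, -2.313, -0.046], ('yaw', np.float64(0.1068))], 'closing angle', np.float64(-74.0))
```

```bash
python3 -m jog '{"translation":[[0.19,-0.19,0],[0.38,-0.38,0],[0.57,-0.57,0],[0.757,-0.771,0]],"yaw":[0,0,0,0],"jaw":[0,0,0,0]}' 40
python3 -m jog '{"translation":[[0.19,-0.19,0],[0.38,-0.38,0],[0.57,-0.57,0],[0.757,-0.771,0]],"yaw":[0,0,0,0],"jaw":[0,0,0,0]}'
python3 -m jog '{"translation":[[0.19,-0.19,0],[0.38,-0.38,0],[0.57,-0.57,0],[0.757,-0.771,0],[0.757,-0.771,0]],"yaw":[0.05,0.107,0.107,0.107,0.107],"jaw":[0,0,0,0,0]}'
python3 - <<'E'
from h import *
s,p,R=st();print(s['time'])
im=shot('wrist'); cv2.imwrite('pics/w1.png',im['pixels'])
for l in ('pan','load_ring','heat_ring'):
    for o in ctrl.silhouettes(l,im): print(l,o['p'],o['at'],o['region'].sum())
E
```

```text
time: 1.4
position: [0.2828, -0.4334, 0.4049]
tool_rot: [3.11, 0.437, 0.0]
ft_force: [0.3, 0.5, 0.6]
grip_width: 1.001
grip_force: 0.0
time: 1.9
position: [0.3857, -0.2434, 0.4051]
tool_rot: [3.11, 0.436, 0.001]
ft_force: [1.6, -0.6, -0.0]
grip_width: 1.001
grip_force: 0.0
time: 2.52
position: [0.4894, -0.0502, 0.4052]
tool_rot: [-3.139, 0.076, -0.002]
ft_force: [-0.1, -0.9, 0.4]
grip_width: 0.996
grip_force: 0.0
2.525
pan 0.64 [256.1, 88.4] 16528
load_ring 0.57 [356.3, 86.9] 12452
load_ring 0.5 [30.3, 199.2] 702
heat_ring 0.7 [172.1, 80.1] 8297
```

View pics/w1.png

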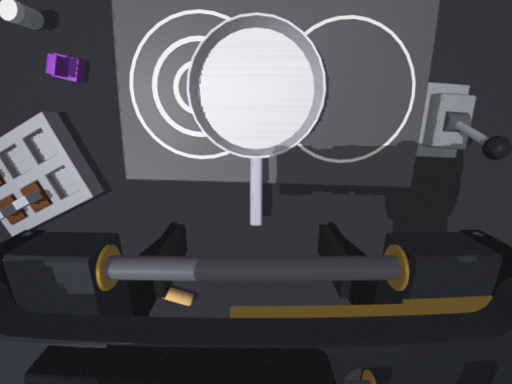

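The wrist view shows the pan at (256,87), its handle running from (256,158) to (255,226), the triple ring at (200,85) and the single ring at (345,90). I fit the circles numerically.

```bash
cat >> h.py <<'E'
from scipy.optimize import least_squares
def ringfit(im,c0,pan=None,r=.090):
    g=cv2.cvtColor(im['pixels'],cv2.COLOR_BGR2GRAY); v,u=np.where(g>150)
    X=atz(im,np.c_[u,v],.015); c=np.array(c0,float); 
    if pan is not None: X=X[np.hypot(*(X[:,:2]-pan).T)>.1]
    for tol in (.015,.008,.006):
        d=np.hypot(*(X[:,:2]-c).T); Y=X[abs(d-r)<tol]
        c=least_squares(lambda c:np.hypot(*(Y[:,:2]-c).T)-r,c,loss='soft_l1',f_scale=.002).x
    return c,len(Y),abs(np.hypot(*(Y[:,:2]-c).T)-r).mean()
def panfit(im,c0,z=.041,r=.084):
    # outer rim: outermost strong edge along radial lines about c0
    g=cv2.GaussianBlur(cv2.cvtColor(im['pixels'],cv2.COLOR_BGR2GRAY),(3,3),0).astype(np.float32); c=np.array(c0,float)
    for tol in (.03,.012,.007):
        pts=[]; R=np.arange(r-tol,r+tol,.0004)
        for a in np.arange(0,2*np.pi,.06):
            X=np.c_[c[0]+R*np.cos(a),c[1]+R*np.sin(a),np.full(len(R),z)]; q=proj(im,X).astype(np.float32)
            if q.min()<2 or q[:,0].max()>509 or q[:,1].max()>381: continue
            l=cv2.remap(g,q[:,0].copy(),q[:,1].copy(),1).ravel(); d=l[:-4]-l[4:]
            k=np.where(d>18)[0]
            if len(k): 
                k=k[-1]
                while k>0 and d[k-1]>d[k]: k-=1
                pts.append(X[k+2,:2])
        P=np.array(pts); c=least_squares(lambda c:np.hypot(*(P-c).T)-r,c,loss='soft_l1',f_scale=.001).x
    return c,len(P),np.median(abs(np.hypot(*(P-c).T)-r))
E
python3 - <<'E'
from h import *
im=shot('wrist')
c=panfit(im,[.598,-.061]); print('pan',c)
print('heat',ringfit(im,[.605,.014],c[0])); print('load',ringfit(im,[.59,-.178],c[0]))
h=atz(im,[[256,170],[255,223]],.041);print(h)
e=c[0]-h.mean(0)[:2]; print(np.degrees(np.arctan2(e[1],e[0])),np.linalg.norm(c[0]-h[1,:2]))
P=atz(im,[[112,0],[125,178],[413,186],[437,0]],.015);print(P)
t=h.mean(0); e/=np.linalg.norm(e);g=c[0]-.112*e
print(g,go(g[0],g[1],.044,np.degrees(np.arctan2(e[1],e[0]))+90))
E
```

```text
pan (array([ 0.59672349, -0.05780271]), 101, np.float64(0.000399698986724914))
heat (array([0.60440587, 0.0137396 ]), 1119, np.float64(0.0013977228905977606))
load (array([ 0.59015516, -0.17548739]), 861, np.float64(0.001142688370375792))
[[ 0.49560408 -0.06167552  0.041     ]
 [ 0.42226522 -0.05627081  0.041     ]]
0.4866918927995344 0.17446499079493333
[[ 0.71381972  0.10242527  0.015     ]
 [ 0.49031272  0.12381755  0.015     ]
 [ 0.45421971 -0.28667778  0.015     ]
 [ 0.6936487  -0.29889749  0.015     ]]
[ 0.48472753 -0.05875407] ([[-0.014, 0.011, 0.983], ('yaw', np.float64(-0.0218))], 'closing angle', np.float64(-93.4))
```

Run:
```python
from h import *
im=shot('wrist'); s,p,R=st(); print(p,R.round(4),im['C'])
print(atz(im,[[257,87],[188,87],[326,87],[256,170],[255,223]],.041).round(4))
g=cv2.cvtColor(im['pixels'],cv2.COLOR_BGR2GRAY)
for v in (170,185,200,215,222):
    r=g[v,230:285].astype(float); k=np.where(r>120)[0]+230; print(v,k.min(),k.max())
c=panfit(im,[.598,-.061])[0]; a=np.linspace(0,6.28,60)
I=im['pixels'].copy()
for q in proj(im,np.c_[c[0]+.084*np.cos(a),c[1]+.084*np.sin(a),a*0+.041]): cv2.circle(I,tuple(int(round(x)) for x in q),1,(0,0,255),-1)
for cc in ([.6044,.0137],[.5902,-.1755]):
  for q in proj(im,np.c_[cc[0]+.09*np.cos(a),cc[1]+.09*np.sin(a),a*0+.015]): cv2.circle(I,tuple(int(round(x)) for x in q),1,(0,255,0),-1)
cv2.imwrite('pics/ov.png',cv2.resize(I[0:240,100:440],None,fx=2,fy=2))
```

```text
[ 0.487816   -0.05665224  0.40467412] [[ 9.982e-01 -6.000e-02 -2.000e-04]
 [-6.000e-02 -9.982e-01 -6.000e-04]
 [-2.000e-04  6.000e-04 -1.000e+00]] [ 0.56528427 -0.06040277  0.38455335]
[[ 0.5963 -0.0687  0.041 ]
 [ 0.6016  0.0137  0.041 ]
 [ 0.5919 -0.1513  0.041 ]
 [ 0.4956 -0.0618  0.041 ]
 [ 0.4222 -0.0564  0.041 ]]
170 244 254
185 244 255
200 245 255
215 245 255
222 245 255
```

View pics/ov.png

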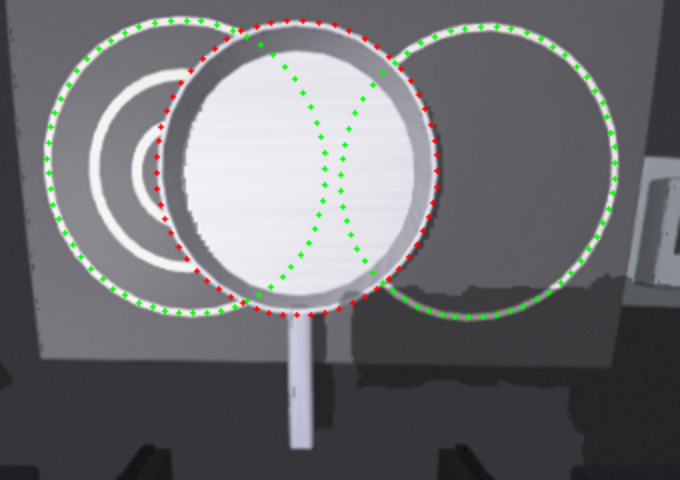

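The image is now settled. The pan centre is (0.597,-0.058), the handle axis is about -2.5°, and the rings are 189.8 mm apart, which matches the spec. Next I grip the handle and slide the pan to the load ring.

```bash
python3 -m jog '{"translation":[[-0.016,-0.019,0.25],[-0.016,-0.019,0.5],[-0.016,-0.019,0.75],[-0.016,-0.019,0.9],[-0.016,-0.019,0.983],[-0.016,-0.019,0.983]],"yaw":[-0.0045,-0.0045,-0.0045,-0.0045,-0.0045,-0.0045],"jaw":[0,0,0,0,0,0]}' 50
python3 -m jog '{"translation":[[0,0,0],[0,0,0],[0,0,0],[0,0,0],[0,0,0],[0,0,0]],"yaw":[0,0,0,0,0,0],"jaw":[1,1,1,1,1,1]}' 50
python3 - <<'E'
from h import *
s,p,R=st(); print(p+R[:,2]*.164, s['grip_width']*87,s['grip_force'],s['ft_force'])
print('slide',(R.T@np.array([-.0065,-.1177,0])/.2).round(3))
E
```

```text
time: 3.58
position: [0.4849, -0.0518, 0.2076]
tool_rot: [-3.14, 0.069, 0.003]
ft_force: [0.0, -0.3, 0.6]
grip_width: 0.997
grip_force: 0.0
time: 4.32
position: [0.4852, -0.0512, 0.2081]
tool_rot: [3.141, -0.068, -0.0]
ft_force: [-0.6, -0.9, 0.2]
grip_width: 0.404
grip_force: 0.0
[ 0.48518916 -0.05120656  0.04412661] 35.10477296968605 0.0 [-0.57697356 -0.93624526  0.21675036]
slide [-0.007  0.589  0.   ]
```

```bash
python3 -m jog '{"translation":[[0,0,0],[0,0,0],[0,0,0],[0,0,0],[0,0,0],[0,0,0]],"yaw":[0,0,0,0,0,0],"jaw":[1,1,1,1,1,1]}' 50
python3 -m jog '{"translation":[[-0.001,0.07,0],[-0.002,0.16,0],[-0.003,0.25,0],[-0.004,0.34,0],[-0.005,0.43,0],[-0.006,0.51,0],[-0.007,0.589,0],[-0.007,0.589,0]],"yaw":[0,0,0,0,0,0,0,0],"jaw":[1,1,1,1,1,1,1,1]}' 50
python3 - <<'E'
from h import *
im=shot('top'); print(panfit(im,[.59,-.175])); print(st()[1])
E
```

```text
time: 5.08
position: [0.4852, -0.0516, 0.2081]
tool_rot: [3.14, -0.068, -0.0]
ft_force: [-0.7, -1.9, -0.5]
grip_width: 0.174
grip_force: 50.0
time: 6.08
position: [0.4784, -0.1714, 0.2081]
tool_rot: [3.139, -0.074, -0.0]
ft_force: [0.6, -1.8, -1.1]
grip_width: 0.181
grip_force: 49.9
(array([ 0.5979414 , -0.17247811]), 57, np.float64(0.002145042892576818))
[ 0.47843448 -0.17062359  0.20809969]
```

```bash
python3 -m jog '{"translation":[[0,0,0],[0,0,0],[0,0,0],[0,0,0],[0,0,-0.3],[0,0,-0.6],[0,0,-0.9],[0,0,-1]],"yaw":[0,0,0,0,0,0,0,0],"jaw":[0.6,0.6,0.3,0.1,0,0,0,0]}' 50
python3 -m jog '{"translation":[[0,0,0],[0,0,0]],"yaw":[0,0],"jaw":[0,0]}'
python3 - <<'E'
from h import *
im=shot('wrist'); cv2.imwrite('pics/w2.png',im['pixels'])
c=panfit(im,[.59,-.175]); print(c,ringfit(im,[.6044,.0137],c[0])); print(st()[1])
E
```

```text
time: 7.12
position: [0.4796, -0.1685, 0.4126]
tool_rot: [3.137, -0.067, 0.01]
ft_force: [-0.3, -0.5, -1.4]
grip_width: 0.965
grip_force: 0.0
time: 7.38
position: [0.4783, -0.1687, 0.4066]
tool_rot: [-3.14, 0.068, 0.003]
ft_force: [0.1, -0.7, -0.1]
grip_width: 0.996
grip_force: 0.0
(array([ 0.58848563, -0.17498204]), 103, np.float64(0.0016517303784808895)) (array([0.6044421 , 0.01424795]), 1721, np.float64(0.0013612567673381565))
[ 0.47822401 -0.16875184  0.40632289]
```

```bash
python3 -m jog '{"translation":[[-0.05,-0.24,0],[-0.1,-0.48,0],[-0.157,-0.722,0]],"yaw":[0,0,0],"jaw":[0,0,0]}'
python3 -m jog '{"translation":[[-0.05,-0.24,0],[-0.1,-0.48,0],[-0.157,-0.722,0]],"yaw":[0,0,0],"jaw":[0,0,0]}'
python3 -m jog '{"translation":[[-0.05,-0.24,0],[-0.1,-0.48,0],[-0.157,-0.722,0],[-0.157,-0.722,0],[-0.157,-0.722,0],[-0.157,-0.722,0]],"yaw":[0,0,0,0,0,0],"jaw":[0.3,0.3,0.3,0.3,0.3,0.3]}'
python3 - <<'E'
from h import *
im=shot('wrist'); cv2.imwrite('pics/w3.png',im['pixels'])
print(st()[1])
m=np.array([.5005,.269]); a=np.radians(22.6); ex=np.array([np.cos(a),np.sin(a)]); ey=np.array([-np.sin(a),np.cos(a)])
I=im['pixels'].copy()
for i in(-.5,.5):
  for j in (-1,0,1):
    c=m+ex*i*.056+ey*j*.048; q=proj(im,[*c,.06])[0]; print(i,j,c.round(4),q.round(0)); cv2.circle(I,tuple(q.astype(int)),2,(0,0,255),-1)
u=proj(im,[*m,.03])[0].astype(int); print(u)
x0,y0=np.maximum(u-120,0); C=I[y0:u[1]+120,x0:u[0]+120]; print(x0,y0); cv2.imwrite('pics/w3c.png',cv2.resize(C,None,fx=2.5,fy=2.5,interpolation=2))
E
```

```text
time: 7.8
position: [0.4529, -0.0219, 0.4065]
tool_rot: [-3.14, 0.068, 0.004]
ft_force: [0.6, 0.2, -0.6]
grip_width: 1.0
grip_force: 0.0
time: 8.18
position: [0.4276, 0.1237, 0.4067]
tool_rot: [3.141, -0.068, -0.003]
ft_force: [1.3, -0.5, -0.3]
grip_width: 1.004
grip_force: 0.0
time: 8.93
position: [0.4039, 0.2665, 0.4074]
tool_rot: [3.14, -0.072, -0.002]
ft_force: [0.7, -0.0, 0.1]
grip_width: 0.7
grip_force: 0.0
[0.40386975 0.26662199 0.40763696]
-0.5 -1 [0.4931 0.2139] [294. 102.]
-0.5 0 [0.4747 0.2582] [257. 120.]
-0.5 1 [0.4562 0.3026] [220. 137.]
0.5 -1 [0.5448 0.2354] [274.  54.]
0.5 0 [0.5263 0.2798] [236.  74.]
0.5 1 [0.5079 0.3241] [198.  93.]
[246  98]
126 0
```

View pics/w3c.png

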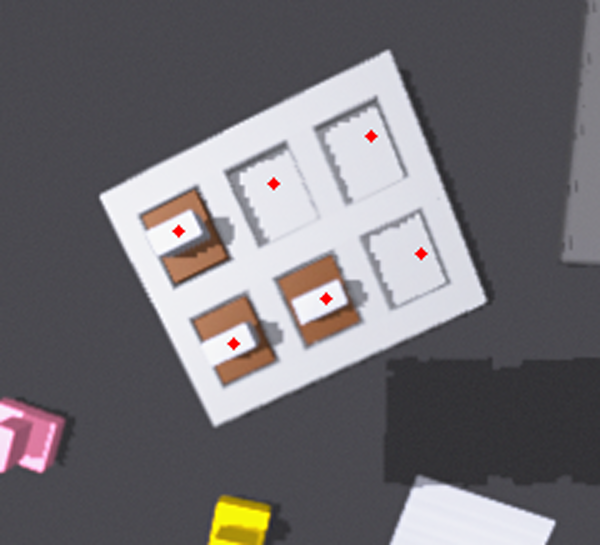

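The close crop shows three brown castings with bright coupons seated in the mould, at crop px (172,232), (229,344) and (320,301). The other three cavities are empty, and pink and yellow lie outside. I refine the positions from the mould corners.

Run:
```python
from h import *
im=shot('wrist'); f=lambda L,z: atz(im,np.array(L)/2.5+[126,0]-.3,z)
M=f([(101,196),(389,51),(488,300),(214,426)],.03); print(M.round(4),[np.linalg.norm(M[i]-M[i-1]).round(3) for i in range(4)])
m=M.mean(0)[:2]; d=M[0]-M[3]+M[1]-M[2]; a=np.arctan2(d[1],d[0]); d2=M[0]-M[1]+M[3]-M[2]; b=np.arctan2(-d2[0],d2[1]); print(m,np.degrees([a,b])); a=(a+b)/2
ex=np.array([np.cos(a),np.sin(a)]); ey=np.array([-np.sin(a),np.cos(a)])
for i,j in ((.5,1),(-.5,1),(-.5,0)): print((m+ex*i*.056+ey*j*.048).round(4))
print(f([(172,232),(229,344),(320,301)],.06).round(4))
t=m-.5*.056*ex; print(go(t[0],t[1],.2,np.degrees(a)))
```

```text
[[0.5302 0.3678 0.03  ]
 [0.5883 0.2238 0.03  ]
 [0.4708 0.1754 0.03  ]
 [0.4115 0.3213 0.03  ]] [np.float64(0.127), np.float64(0.155), np.float64(0.127), np.float64(0.157)]
[0.50017683 0.27209314] [21.88555385 22.04726331]
[0.5082 0.3271]
[0.4563 0.3061]
[0.4742 0.2616]
[[0.5086 0.3282 0.06  ]
 [0.4566 0.3059 0.06  ]
 [0.4745 0.2618 0.06  ]]
([[0.353, 0.01, 0.219], ('yaw', np.float64(0.3634))], 'closing angle', np.float64(-92.6))
```

```bash
python3 -m jog '{"translation":[[0.12,0,0.1],[0.24,0,0.2],[0.353,0.01,0.219],[0.353,0.01,0.219],[0.353,0.01,0.219],[0.353,0.01,0.219],[0.353,0.01,0.219],[0.353,0.01,0.219]],"yaw":[0.06,0.12,0.18,0.24,0.3,0.3634,0.3634,0.3634],"jaw":[0.4,0.4,0.4,0.4,0.4,0.4,0.4,0.4]}' 30
python3 - <<'E'
from h import *
print(go(.4743,.2617,.056,22),st()[0]['joint_positions'])
E
```

```text
time: 10.02
position: [0.4777, 0.2589, 0.3273]
tool_rot: [2.887, -0.994, -0.125]
ft_force: [0.1, -0.7, -1.5]
grip_width: 0.597
grip_force: 0.0
([[0.004, -0.058, 0.534], ('yaw', np.float64(0.1676))], 'closing angle', np.float64(-127.8)) [-1.01797682  0.20871556  0.53797021  1.78477468 -0.1108811   1.29752816
 -2.68063048]
```

Joint 7 hit its range limit, so I turn the other way round.

```bash
python3 -m jog '{"translation":[[0,0,0],[0,0,0],[0,0,0],[0,0,0],[0,0,0],[0,0,0],[0,0,0],[0,0,0]],"yaw":[-0.36,-0.36,-0.36,-0.36,-0.4,-0.45,-0.45,-0.45],"jaw":[0.4,0.4,0.4,0.4,0.4,0.4,0.4,0.4]}' 30
python3 -m jog '{"translation":[[0,0,0],[0,0,0],[0,0,0],[0,0,0],[0,0,0],[0,0,0],[0,0,0],[0,0,0]],"yaw":[-0.06,-0.12,-0.18,-0.24,-0.3,-0.36,-0.42,-0.45],"jaw":[0.4,0.4,0.4,0.4,0.4,0.4,0.4,0.4]}' 30
python3 - <<'E'
from h import *
print(go(.4743,.2617,.056,22),st()[0]['joint_positions'],st()[2].round(3))
E
```

```text
time: 11.02
position: [0.4777, 0.259, 0.3272]
tool_rot: [2.903, 1.154, -0.184]
ft_force: [-1.2, -0.7, 0.1]
grip_width: 0.6
grip_force: 0.0
time: 12.02
position: [0.4777, 0.259, 0.3271]
tool_rot: [-1.434, -2.716, 0.15]
ft_force: [0.2, 0.5, 0.2]
grip_width: 0.6
grip_force: 0.0
([[0.013, 0.056, 0.533], ('yaw', np.float64(0.0688))], 'closing angle', np.float64(34.4)) [-0.76515149  0.19445645  0.24946603  1.7760478  -0.05381484  1.29580672
  0.09975859] [[-0.563  0.819 -0.105]
 [ 0.826  0.561 -0.055]
 [ 0.014 -0.117 -0.993]]
```

```bash
python3 -m jog '{"translation":[[0,0,0],[0,0,0],[0,0,0]],"yaw":[0.07,0.07,0.07],"jaw":[0.4,0.4,0.4]}' 30
python3 - <<'E'
from h import *
print(go(.4743,.2617,.056,22),st()[0]['joint_positions'],st()[2].round(3))
E
```

```text
time: 12.4
position: [0.4775, 0.2596, 0.3271]
tool_rot: [-1.73, -2.55, 0.161]
ft_force: [0.6, 0.3, -0.2]
grip_width: 0.601
grip_force: 0.0
([[0.022, 0.052, 0.533], ('yaw', np.float64(-0.0019))], 'closing angle', np.float64(21.7)) [-0.7840467   0.1950993   0.26953168  1.7764982  -0.05759428  1.29591602
 -0.1185805 ] [[-0.37   0.923 -0.105]
 [ 0.929  0.367 -0.055]
 [-0.012 -0.118 -0.993]]
```

The commanded pose picked up a 6.8° tilt when joint 7 was clipped, leaning the tool inward along azimuth 208°. Reaching past the outer limit at azimuth 28° should tilt it back, so I'll do that in small steps and check.

Run:
```python
from h import *
s,p,R=st()
for t in ((.6,.325,.45),(.72,.39,.45)): print((R.T@(np.array(t)-p)/.2).round(3))
```

```text
[ 0.069  0.613 -0.692]
[ 0.149  1.286 -0.773]
```

```bash
python3 -m jog '{"translation":[[0.02,0.15,-0.2],[0.04,0.3,-0.4],[0.06,0.45,-0.6],[0.069,0.613,-0.692],[0.069,0.613,-0.692]],"yaw":[0,0,0,0,0],"jaw":[0.4,0.4,0.4,0.4,0.4]}'
python3 -m jog '{"translation":[[0.02,0.17,-0.02],[0.04,0.34,-0.04],[0.06,0.5,-0.06],[0.08,0.673,-0.081],[0.08,0.673,-0.081],[0.08,0.673,-0.081]],"yaw":[0,0,0,0,0,0],"jaw":[0.4,0.4,0.4,0.4,0.4,0.4]}'
python3 - <<'E'
from h import *
s,p,R=st(); print(s['joint_positions'].round(2) if hasattr(s['joint_positions'],'round') else s['joint_positions'],R[:,2],np.hypot(*p[:2]))
d=np.array([.883,.469,0]); print((R.T@(d*.02)/.2).round(3))
E
```

```text
time: 13.02
position: [0.6015, 0.3257, 0.4499]
tool_rot: [-1.731, -2.551, 0.16]
ft_force: [-0.8, 0.1, -0.3]
grip_width: 0.601
grip_force: 0.0
time: 13.78
position: [0.7197, 0.3895, 0.4495]
tool_rot: [-1.731, -2.548, 0.164]
ft_force: [0.1, -0.5, 0.2]
grip_width: 0.601
grip_force: 0.0
[-0.64  0.79  0.29  0.69 -0.2   1.8  -0.08] [-0.1062949  -0.05603727 -0.99275436] 0.818308865572499
[ 0.011  0.099 -0.012]
```

```bash
python3 -m jog '{"translation":[[0.02,0.15,-0.02],[0.04,0.3,-0.04],[0.04,0.3,-0.04],[0.04,0.3,-0.04]],"yaw":[0,0,0,0],"jaw":[0.4,0.4,0.4,0.4]}'
python3 - <<'E'
from h import *
s,p,R=st(); print(s['joint_positions'].round(2),R[:,2],np.hypot(*p[:2]))
E
```

```text
time: 14.28
position: [0.7732, 0.4191, 0.4498]
tool_rot: [-1.732, -2.549, 0.162]
ft_force: [-0.3, -0.9, -0.5]
grip_width: 0.598
grip_force: 0.0
[-0.54  1.13  0.28  0.08 -0.27  2.05 -0.14] [-0.10490976 -0.05550191 -0.99293176] 0.8794537328875451
```

Both q4 and q6 are now at their limits, so I push a little further.

```bash
python3 -m jog '{"translation":[[0.01,0.07,-0.01],[0.01,0.07,-0.01],[0.01,0.07,-0.01]],"yaw":[0,0,0],"jaw":[0.4,0.4,0.4]}'
python3 - <<'E'
from h import *
s,p,R=st(); print(s['joint_positions'].round(2),R[:,2],np.hypot(*p[:2]))
E
```

```text
time: 14.65
position: [0.7744, 0.4206, 0.4506]
tool_rot: [-1.735, -2.552, 0.148]
ft_force: [-0.6, 0.1, 0.6]
grip_width: 0.598
grip_force: 0.0
[-0.54  1.14  0.42  0.06 -0.42  2.05 -0.14] [-0.09665004 -0.05012439 -0.99405549] 0.881280410599076
```

```bash
python3 -m jog '{"translation":[[0.04,0.35,-0.04],[0.04,0.35,-0.04],[0.04,0.35,-0.04],[0.04,0.35,-0.04]],"yaw":[0,0,0,0],"jaw":[0.4,0.4,0.4,0.4]}'
python3 - <<'E'
from h import *
s,p,R=st(); print(s['joint_positions'].round(2),R[:,2],p)
E
```

```text
time: 15.15
position: [0.7891, 0.4269, 0.4333]
tool_rot: [-1.752, -2.57, 0.084]
ft_force: [0.1, 0.3, -0.3]
grip_width: 0.597
grip_force: 0.0
[-0.55  1.18  1.02  0.06 -1.    1.99 -0.12] [-0.05530053 -0.02762642 -0.99808749] [0.78907522 0.42691303 0.43328253]
```

```bash
python3 -m jog '{"translation":[[0.03,0.35,-0.02],[0.03,0.35,-0.02],[0.03,0.35,-0.02],[0.03,0.35,-0.02]],"yaw":[0,0,0,0],"jaw":[0.4,0.4,0.4,0.4]}'
python3 - <<'E'
from h import *
s,p,R=st(); print(s['joint_positions'].round(2),R[:,2],p)
E
```

```text
time: 15.65
position: [0.8038, 0.4333, 0.4138]
tool_rot: [-1.762, -2.59, 0.022]
ft_force: [0.5, 0.1, 1.0]
grip_width: 0.605
grip_force: 0.0
[-0.55  1.2   1.16  0.06 -1.14  1.93 -0.11] [-0.01557312 -0.00630819 -0.99985883] [0.80382207 0.43326552 0.41383904]
```

```bash
python3 -m jog '{"translation":[[0.01,0.13,0],[0.01,0.13,0],[0.01,0.13,0]],"yaw":[0,0,0],"jaw":[0.4,0.4,0.4]}'
python3 - <<'E'
from h import *
s,p,R=st(); print(s['joint_positions'].round(2),R[:,2],p)
print((R.T@(np.array([.5,.3,.42])-p)/.2).round(3))
E
```

```text
time: 16.02
position: [0.8099, 0.4357, 0.4033]
tool_rot: [-1.764, -2.596, 0.003]
ft_force: [-0.0, -0.2, -0.6]
grip_width: 0.6
grip_force: 0.0
[-0.54  1.21  1.17  0.06 -1.16  1.91 -0.11] [-3.32781709e-03 -4.95150445e-05 -9.99994462e-01] [0.80993601 0.43565916 0.40334579]
[-0.06  -1.691 -0.078]
```

```bash
python3 -m jog '{"translation":[[-0.01,-0.15,-0.02],[-0.02,-0.35,-0.04],[-0.03,-0.6,-0.04],[-0.03,-0.85,-0.04],[-0.03,-0.85,-0.04]],"yaw":[0,0,0,0,0],"jaw":[0.4,0.4,0.4,0.4,0.4]}' 30
python3 -m jog '{"translation":[[-0.01,-0.25,-0.02],[-0.02,-0.5,-0.04],[-0.03,-0.84,-0.04],[-0.03,-0.84,-0.04],[-0.03,-0.84,-0.04]],"yaw":[0,0,0,0,0],"jaw":[0.4,0.4,0.4,0.4,0.4]}' 30
python3 - <<'E'
from h import *
s,p,R=st(); print(s['joint_positions'].round(2),R.round(3),p)
print(go(.4743,.2617,.14,22))
im=shot('wrist'); cv2.imwrite('pics/w4.png',im['pixels'])
E
```

```text
time: 16.65
position: [0.6501, 0.3659, 0.4099]
tool_rot: [-1.763, -2.588, 0.008]
ft_force: [0.6, 1.0, -0.2]
grip_width: 0.599
grip_force: 0.0
time: 17.27
position: [0.5006, 0.3008, 0.4221]
tool_rot: [-1.763, -2.597, -0.004]
ft_force: [0.3, -0.0, 0.4]
grip_width: 0.603
grip_force: 0.0
[-1.57  0.34  1.23  1.63 -0.33  1.4   0.07] [[-0.369  0.929 -0.001]
 [ 0.929  0.369  0.004]
 [ 0.004  0.001 -1.   ]] [0.50057428 0.30081238 0.42214051]
([[-0.135, -0.195, 0.59], ('yaw', np.float64(-0.0019))], 'closing angle', np.float64(21.7))
```

```bash
python3 -m jog '{"translation":[[-0.135,-0.195,0.2],[-0.135,-0.195,0.4],[-0.135,-0.195,0.59],[-0.135,-0.195,0.59],[-0.135,-0.195,0.59]],"yaw":[0,0,0,0,0],"jaw":[0.4,0.4,0.4,0.4,0.4]}' 30
python3 - <<'E'
from h import *
print(go(.4743,.2617,.056,22),st()[0]['joint_positions'].round(2),st()[2].round(3))
E
```

```text
time: 17.95
position: [0.4753, 0.2607, 0.3041]
tool_rot: [1.767, 2.596, -0.001]
ft_force: [0.1, 0.0, -0.2]
grip_width: 0.599
grip_force: 0.0
([[0.007, -0.003, 0.42], ('yaw', np.float64(-0.0027))], 'closing angle', np.float64(21.5)) [-1.55  0.31  1.16  1.88 -0.31  1.16  0.1 ] [[-0.367  0.93   0.001]
 [ 0.93   0.367 -0.001]
 [-0.002  0.    -1.   ]]
```

```bash
python3 -m jog '{"translation":[[0.005,-0.003,0.2],[0.005,-0.003,0.35],[0.005,-0.003,0.42],[0.005,-0.003,0.42],[0.005,-0.003,0.42],[0.005,-0.003,0.42],[0.005,-0.003,0.42],[0.005,-0.003,0.42]],"yaw":[0,0,0,0,0,0,0,0],"jaw":[0.4,0.4,0.4,0.4,1,1,1,1]}' 30
python3 -m jog '{"translation":[[0,0,0],[0,0,0],[0,0,0],[0,0,0],[0,0,-0.1],[0,0,-0.2],[0,0,-0.35],[0,0,-0.5]],"yaw":[0,0,0,0,0,0,0,0],"jaw":[1,1,1,1,1,1,1,1]}' 30
python3 - <<'E'
from h import *
s,p,R=st(); print(R[:,2],s['joint_positions'].round(2))
im=shot('top'); print(panfit(im,[.5885,-.175]))
print(go(.589,-.175,.157))
E
```

```text
time: 18.95
position: [0.4723, 0.2614, 0.219]
tool_rot: [-1.764, -2.597, 0.001]
ft_force: [0.6, -0.6, 0.4]
grip_width: 0.227
grip_force: 0.0
time: 19.95
position: [0.472, 0.2607, 0.3197]
tool_rot: [-1.764, -2.595, 0.005]
ft_force: [-0.4, 0.2, -1.1]
grip_width: 0.14
grip_force: 30.0
[-0.0046557  -0.00104735 -0.99998861] [-1.56  0.28  1.17  1.86 -0.28  1.18  0.07]
(array([ 0.59791059, -0.17592745]), 57, np.float64(0.0020867121796713933))
([[-2.239, -0.264, 0.005]], 'closing angle', np.float64(21.5))
```

Run:
```python
from h import *
im=shot('top'); I=im['pixels'].copy(); a=np.linspace(0,6.28,80)
I=cv2.resize(I,None,fx=4,fy=4,interpolation=2)
for cc,col in (([.5885,-.175],(0,0,255)),([.5979,-.1759],(0,200,0))):
  for q in proj(im,np.c_[cc[0]+.084*np.cos(a),cc[1]+.084*np.sin(a),a*0+.041]): cv2.circle(I,tuple(int(round(4*x+1.5)) for x in q),2,col,-1)
u=proj(im,[.59,-.175,.04])[0]*4
x,y=u.astype(int); cv2.imwrite('pics/t2.png',I[y-230:y+300,x-400:x+300])
```

```text
(no output)
```

View pics/t2.png

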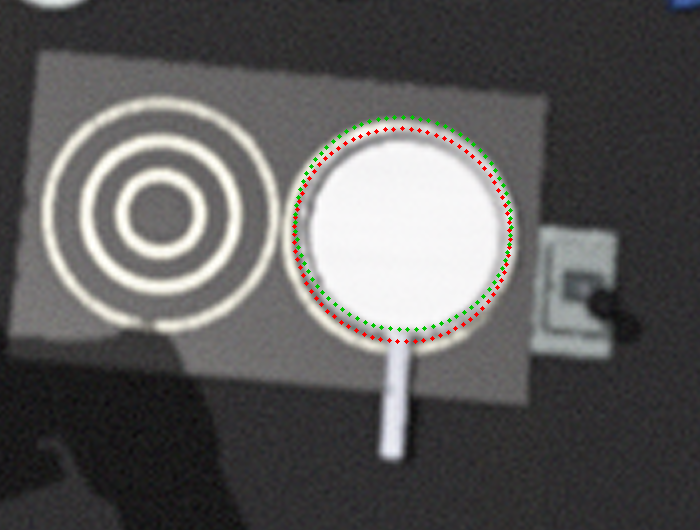

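```bash
cat >> h.py <<'E'
def panref(im):
    o=ctrl.silhouettes('pan',im)[0]; m=o['region'].astype(np.uint8); m=cv2.morphologyEx(m,cv2.MORPH_OPEN,np.ones((9,9),np.uint8))
    (c,r)=cv2.minEnclosingCircle(np.argwhere(m)[:,::-1].astype(np.float32)); return o['p'],atz(im,[c],.041)[0,:2].round(4),r
E
python3 - <<'E'
from h import *
im=shot('top'); print(panref(im)); print(go(.620,-.193,.157))
E
```

```text
(0.85, array([ 0.5911, -0.1793]), 27.1055908203125)
([[-2.383, -0.15, -0.015]], 'closing angle', np.float64(21.6))
```

```bash
python3 -m jog '{"translation":[[-0.12,-0.01,0],[-0.35,-0.03,0],[-0.6,-0.04,0],[-0.794,-0.05,0]],"yaw":[0,0,0,0],"jaw":[1,1,1,1]}' 30
python3 -m jog '{"translation":[[-0.22,-0.01,0],[-0.42,-0.03,0],[-0.62,-0.04,0],[-0.794,-0.05,0]],"yaw":[0,0,0,0],"jaw":[1,1,1,1]}' 30
python3 -m jog '{"translation":[[-0.22,-0.01,0],[-0.42,-0.03,0],[-0.62,-0.04,0],[-0.75,-0.05,0],[-0.794,-0.05,0],[-0.794,-0.05,0]],"yaw":[0,0,0,0,0,0],"jaw":[1,1,1,1,1,1]}' 30
python3 - <<'E'
from h import *
s,p,R=st(); print(R[:,2],s['joint_positions'].round(2)); print(go(.620,-.193,.059))
im=shot('top'); print(panref(im)); cv2.imwrite('pics/t3.png',im['pixels'])
E
```

```text
time: 20.65
position: [0.5216, 0.106, 0.3177]
tool_rot: [-1.768, -2.593, 0.006]
ft_force: [0.6, 0.3, -0.5]
grip_width: 0.134
grip_force: 30.0
time: 21.15
position: [0.5702, -0.0447, 0.3174]
tool_rot: [-1.767, -2.593, 0.006]
ft_force: [0.2, 0.5, -0.2]
grip_width: 0.141
grip_force: 3.0
time: 21.9
position: [0.6194, -0.1934, 0.3176]
tool_rot: [-1.766, -2.594, 0.004]
ft_force: [0.2, 0.3, -0.3]
grip_width: 0.137
grip_force: 30.0
[-4.31697449e-03  2.38685815e-04 -9.99990653e-01] [-0.49  0.56  1.04  1.59 -0.49  1.28  1.  ]
([[0.0, 0.005, 0.473]], 'closing angle', np.float64(21.5))
(0.64, array([1.1219, 0.892 ]), 0.0)
```

The grip slackened to 3 N in transit and the width still reads 12 mm, so I check for slip before lowering.

Run:
```python
from h import *
im=shot('wrist'); cv2.imwrite('pics/w5.png',im['pixels'])
print(proj(im,[(.62,-.193,.16),(.62,-.193,.119)]), proj(im,[(.589,-.175,.019)]))
```

```text
[[251.60122952 260.23318775]
 [251.86892403 230.84553441]] [[230.95841533 166.35966681]]
```

View pics/w5.png

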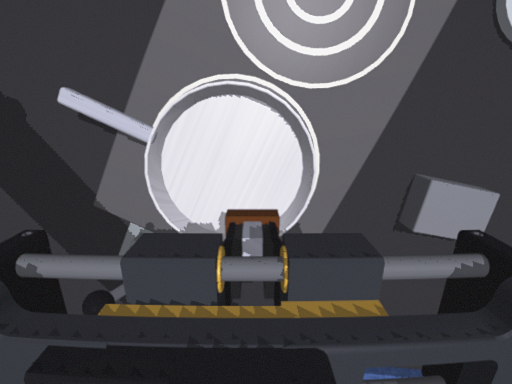

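Run:
```python
from h import *
im=shot('wrist'); s,p,R=st(); g=p+R[:,2]*.164
for dz in (0,.01,.02): print(dz,proj(im,[g+R@np.array([.015,sy*.018,.038-h+dz]) for h in (0,.016) for sy in (-1,1)]).round(0).tolist())
print(panfit(im,[.589,-.175]))
```

```text
0 [[227.0, 207.0], [277.0, 207.0], [224.0, 215.0], [280.0, 215.0]]
0.01 [[228.0, 203.0], [276.0, 203.0], [226.0, 210.0], [278.0, 210.0]]
0.02 [[229.0, 199.0], [275.0, 199.0], [227.0, 205.0], [277.0, 205.0]]
(array([ 0.59005648, -0.17116642]), 89, np.float64(0.000522795794062822))
```

```bash
python3 -m jog '{"translation":[[0,0.005,0.15],[0,0.005,0.3],[0,0.005,0.4],[0,0.005,0.45],[0,0.005,0.475],[0,0.005,0.475]],"yaw":[0,0,0,0,0,0],"jaw":[1,1,1,1,1,1]}' 30
python3 -m jog '{"translation":[[0,0,0],[0,0,0],[0,0,0],[0,0,-0.1],[0,0,-0.2],[0,0,-0.35],[0,0,-0.5],[0,0,-0.5]],"yaw":[0,0,0,0,0,0,0,0],"jaw":[0.8,0.7,0.65,0.65,0.65,0.65,0.65,0.65]}' 30
python3 - <<'E'
from h import *
im=shot('wrist'); cv2.imwrite('pics/w6.png',im['pixels']); print(go(.5085,.328,.157),panfit(im,[.589,-.175]))
for o in ctrl.silhouettes('cast1',im): print(o['p'],o['at'],atz(im,[o['at']],.03))
E
```

```text
time: 22.85
position: [0.621, -0.1924, 0.2237]
tool_rot: [-1.765, -2.597, 0.002]
ft_force: [0.6, -0.6, -0.0]
grip_width: 0.132
grip_force: 30.0
time: 23.85
position: [0.6218, -0.1933, 0.3276]
tool_rot: [1.764, 2.595, 0.001]
ft_force: [0.7, -0.3, 0.3]
grip_width: 0.345
grip_force: 0.0
([[2.629, 0.434, 0.022]], 'closing angle', np.float64(21.6)) (array([ 0.59019531, -0.17240084]), 101, np.float64(0.0013827101353913601))
0.87 [248.6, 190.0] [[ 0.61936891 -0.19418065  0.03      ]]
0.55 [92.2, 298.4] [[ 0.48882949 -0.39689598  0.03      ]]
```

```bash
python3 -m jog '{"translation":[[0.22,0.03,0],[0.44,0.07,0],[0.66,0.11,0],[0.876,0.145,0]],"yaw":[0,0,0,0],"jaw":[0.4,0.4,0.4,0.4]}' 30
python3 -m jog '{"translation":[[0.22,0.03,0],[0.44,0.07,0],[0.66,0.11,0],[0.876,0.145,0]],"yaw":[0,0,0,0],"jaw":[0.4,0.4,0.4,0.4]}' 30
python3 -m jog '{"translation":[[0.22,0.03,0],[0.44,0.07,0],[0.66,0.11,0],[0.876,0.145,0],[0.876,0.145,0],[0.876,0.145,0]],"yaw":[0,0,0,0,0,0],"jaw":[0.4,0.4,0.4,0.4,0.4,0.4]}' 30
python3 - <<'E'
from h import *
print(st()[2][:,2],go(.5085,.328,.056,22))
E
```

```text
time: 24.45
position: [0.5827, -0.017, 0.3225]
tool_rot: [-1.763, -2.596, 0.004]
ft_force: [1.0, -0.4, 0.4]
grip_width: 0.591
grip_force: 0.0
time: 24.95
position: [0.545, 0.1564, 0.3228]
tool_rot: [-1.764, -2.596, 0.004]
ft_force: [1.0, 0.1, -0.3]
grip_width: 0.601
grip_force: 0.0
time: 25.7
position: [0.5083, 0.3277, 0.323]
tool_rot: [-1.765, -2.597, 0.005]
ft_force: [0.7, -1.1, -0.1]
grip_width: 0.599
grip_force: 0.0
[-0.0032489  -0.00178406 -0.99999313] ([[0.001, 0.003, 0.515], ('yaw', np.float64(-0.0023))], 'closing angle', np.float64(21.6))
```

```bash
python3 -m jog '{"translation":[[0,0.003,0.2],[0,0.003,0.4],[0,0.003,0.515],[0,0.003,0.515],[0,0.003,0.515],[0,0.003,0.515],[0,0.003,0.515],[0,0.003,0.515]],"yaw":[0,0,0,0,0,0,0,0],"jaw":[0.4,0.4,0.4,0.4,0.4,1,1,1]}' 30
python3 -m jog '{"translation":[[0,0,0],[0,0,0],[0,0,0],[0,0,0],[0,0,-0.1],[0,0,-0.2],[0,0,-0.35],[0,0,-0.5]],"yaw":[0,0,0,0,0,0,0,0],"jaw":[1,1,1,1,1,1,1,1]}' 30
python3 - <<'E'
from h import *
im=shot('top'); print(panref(im),go(.559,-.192,.157))
E
```

```text
time: 26.7
position: [0.5088, 0.3288, 0.2211]
tool_rot: [-1.764, -2.597, 0.001]
ft_force: [0.0, 0.6, -0.2]
grip_width: 0.342
grip_force: 0.0
time: 27.7
position: [0.5092, 0.3284, 0.3231]
tool_rot: [-1.765, -2.596, 0.0]
ft_force: [0.2, 0.3, -0.7]
grip_width: 0.13
grip_force: 30.0
(0.75, array([ 0.5922, -0.1786]), 27.060216903686523) ([[-2.51, -0.732, 0.01]], 'closing angle', np.float64(21.6))
```

```bash
python3 -m jog '{"translation":[[-0.12,-0.04,0],[-0.36,-0.1,0],[-0.6,-0.17,0],[-0.837,-0.244,0]],"yaw":[0,0,0,0],"jaw":[1,1,1,1]}' 30
python3 -m jog '{"translation":[[-0.22,-0.06,0],[-0.44,-0.12,0],[-0.64,-0.18,0],[-0.837,-0.244,0]],"yaw":[0,0,0,0],"jaw":[1,1,1,1]}' 30
python3 -m jog '{"translation":[[-0.22,-0.06,0],[-0.44,-0.12,0],[-0.64,-0.18,0],[-0.8,-0.23,0],[-0.837,-0.244,0],[-0.837,-0.244,0]],"yaw":[0,0,0,0,0,0],"jaw":[1,1,1,1,1,1]}' 30
python3 - <<'E'
from h import *
im=shot('wrist'); print(panfit(im,[.589,-.175]),go(.559,-.192,.0575),st()[2][:,2])
E
```

```text
time: 28.3
position: [0.5246, 0.1517, 0.3198]
tool_rot: [-1.766, -2.595, 0.005]
ft_force: [0.9, -0.1, -0.5]
grip_width: 0.137
grip_force: 30.0
time: 28.8
position: [0.5403, -0.0215, 0.3198]
tool_rot: [-1.766, -2.594, 0.003]
ft_force: [-0.3, 0.4, -0.2]
grip_width: 0.133
grip_force: 30.0
time: 29.55
position: [0.5569, -0.1926, 0.32]
tool_rot: [-1.766, -2.594, 0.002]
ft_force: [0.3, 0.3, -1.1]
grip_width: 0.141
grip_force: 30.0
(array([ 0.5852469, -0.1704981]), 81, np.float64(0.00043533515034324677)) ([[-0.007, 0.008, 0.492]], 'closing angle', np.float64(21.6)) [-0.00359885  0.00133549 -0.99999263]
```

```bash
python3 -m jog '{"translation":[[0,0.005,0.15],[0,0.005,0.3],[0,0.005,0.42],[0,0.005,0.47],[0,0.005,0.49],[0,0.005,0.49]],"yaw":[0,0,0,0,0,0],"jaw":[1,1,1,1,1,1]}' 30
python3 -m jog '{"translation":[[0,0,0],[0,0,0],[0,0,0],[0,0,-0.1],[0,0,-0.2],[0,0,-0.35],[0,0,-0.5],[0,0,-0.5]],"yaw":[0,0,0,0,0,0,0,0],"jaw":[0.8,0.7,0.65,0.65,0.65,0.65,0.65,0.65]}' 30
python3 - <<'E'
from h import *
im=shot('wrist'); cv2.imwrite('pics/w7.png',im['pixels']); print(go(.4566,.306,.157),panfit(im,[.589,-.175]))
for o in ctrl.silhouettes('cast1',im): print(o['p'],o['at'],atz(im,[o['at']],.03))
E
```

```text
time: 30.35
position: [0.5588, -0.1915, 0.223]
tool_rot: [-1.764, -2.598, 0.002]
ft_force: [0.4, -0.8, -0.7]
grip_width: 0.134
grip_force: 30.0
time: 31.35
position: [0.5595, -0.1927, 0.3262]
tool_rot: [1.764, 2.596, 0.002]
ft_force: [-0.2, -0.5, 0.0]
grip_width: 0.35
grip_force: 0.0
([[2.505, 0.441, 0.017]], 'closing angle', np.float64(21.6)) (array([ 0.58531386, -0.1705861 ]), 89, np.float64(0.0005174350436968483))
0.93 [250.0, 188.5] [[ 0.55762373 -0.19094582  0.03      ]]
0.86 [304.5, 209.3] [[ 0.62107378 -0.19097578  0.03      ]]
```

Both castings are in the pan. Next is the third, at (0.4566, 0.306).

```bash
python3 -m jog '{"translation":[[0.22,0.03,0],[0.44,0.07,0],[0.66,0.11,0],[0.835,0.147,0]],"yaw":[0,0,0,0],"jaw":[0.4,0.4,0.4,0.4]}' 30
python3 -m jog '{"translation":[[0.22,0.03,0],[0.44,0.07,0],[0.66,0.11,0],[0.835,0.147,0]],"yaw":[0,0,0,0],"jaw":[0.4,0.4,0.4,0.4]}' 30
python3 -m jog '{"translation":[[0.22,0.03,0],[0.44,0.07,0],[0.66,0.11,0],[0.835,0.147,0],[0.835,0.147,0],[0.835,0.147,0]],"yaw":[0,0,0,0,0,0],"jaw":[0.4,0.4,0.4,0.4,0.4,0.4]}' 30
python3 - <<'E'
from h import *
print(st()[2][:,2],go(.4566,.306,.056,22))
E
```

```text
time: 31.95
position: [0.5236, -0.0237, 0.3216]
tool_rot: [-1.762, -2.596, 0.004]
ft_force: [0.2, -2.0, -0.2]
grip_width: 0.592
grip_force: 0.0
time: 32.45
position: [0.4892, 0.1423, 0.3219]
tool_rot: [-1.761, -2.597, 0.003]
ft_force: [0.0, 0.1, -0.2]
grip_width: 0.602
grip_force: 0.0
time: 33.2
position: [0.4561, 0.3056, 0.322]
tool_rot: [-1.765, -2.596, 0.005]
ft_force: [-0.2, -0.1, -0.7]
grip_width: 0.599
grip_force: 0.0
[-0.00336806 -0.00182334 -0.99999267] ([[0.001, 0.005, 0.51], ('yaw', np.float64(-0.0024))], 'closing angle', np.float64(21.6))
```

```bash
python3 -m jog '{"translation":[[0,0.003,0.2],[0,0.003,0.4],[0,0.003,0.51],[0,0.003,0.51],[0,0.003,0.51],[0,0.003,0.51],[0,0.003,0.51],[0,0.003,0.51]],"yaw":[0,0,0,0,0,0,0,0],"jaw":[0.4,0.4,0.4,0.4,0.4,1,1,1]}' 30
python3 -m jog '{"translation":[[0,0,0],[0,0,0],[0,0,0],[0,0,0],[0,0,-0.1],[0,0,-0.2],[0,0,-0.35],[0,0,-0.5]],"yaw":[0,0,0,0,0,0,0,0],"jaw":[1,1,1,1,1,1,1,1]}' 30
python3 - <<'E'
from h import *
im=shot('top'); print(panref(im),go(.588,-.139,.157))
E
```

```text
time: 34.2
position: [0.4565, 0.3069, 0.2211]
tool_rot: [-1.764, -2.597, 0.001]
ft_force: [-0.4, -0.3, -0.9]
grip_width: 0.344
grip_force: 0.0
time: 35.2
position: [0.4569, 0.3064, 0.323]
tool_rot: [-1.765, -2.596, 0.001]
ft_force: [0.6, 0.1, -0.4]
grip_width: 0.136
grip_force: 30.0Traceback (most recent call last):
  File "<stdin>", line 2, in <module>
  File "h.py", line 56, in panref
    o=ctrl.silhouettes('pan',im)[0]; m=o['region'].astype(np.uint8); m=cv2.morphologyEx(m,cv2.MORPH_OPEN,np.ones((9,9),np.uint8))
      ~~~~~~~~~~~~~~~~~~~~~~~~~~^^^
IndexError: list index out of range
```

Run:
```python
from h import *
print(go(.588,-.139,.157))
im=shot('top'); u=proj(im,[.59,-.1,.02])[0].astype(int)
cv2.imwrite('pics/t4.png',cv2.resize(im['pixels'][u[1]-60:u[1]+80,u[0]-80:u[0]+100],None,fx=4,fy=4))
print(u); print(panref(im))
```

```text
([[-2.312, -0.217, 0.01]], 'closing angle', np.float64(21.6))
[296 162]
(0.89, array([ 0.5909, -0.1787]), 26.481552124023438)
```

View pics/t4.png

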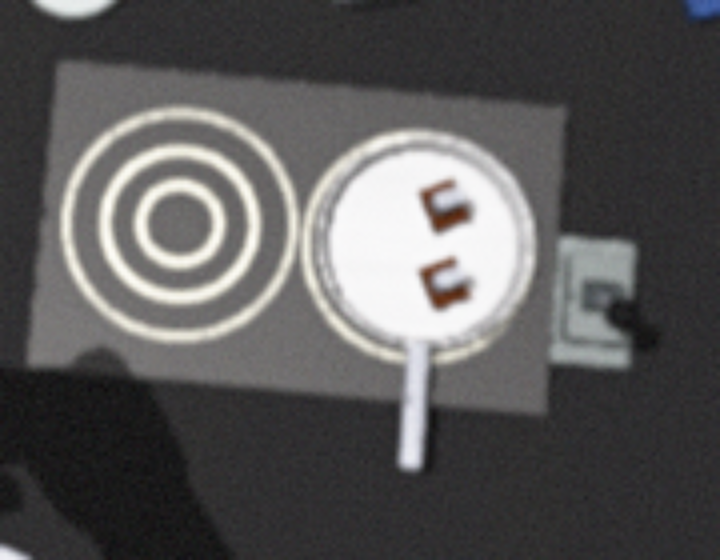

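The pan is still on the single ring, with two castings standing at (445,205) and (445,283) and free floor to their left. I place the third there.

```bash
python3 -m jog '{"translation":[[-0.12,-0.01,0],[-0.35,-0.03,0],[-0.58,-0.05,0],[-0.771,-0.072,0]],"yaw":[0,0,0,0],"jaw":[1,1,1,1]}' 30
python3 -m jog '{"translation":[[-0.2,-0.02,0],[-0.4,-0.04,0],[-0.6,-0.06,0],[-0.771,-0.072,0]],"yaw":[0,0,0,0],"jaw":[1,1,1,1]}' 30
python3 -m jog '{"translation":[[-0.2,-0.02,0],[-0.4,-0.04,0],[-0.6,-0.06,0],[-0.74,-0.07,0],[-0.771,-0.072,0],[-0.771,-0.072,0]],"yaw":[0,0,0,0,0,0],"jaw":[1,1,1,1,1,1]}' 30
python3 - <<'E'
from h import *
im=shot('wrist'); print(panfit(im,[.589,-.175]),go(.588,-.139,.0575),st()[2][:,2])
E
```

```text
time: 35.9
position: [0.5002, 0.1541, 0.3198]
tool_rot: [-1.768, -2.594, 0.005]
ft_force: [0.7, 0.2, -0.5]
grip_width: 0.138
grip_force: 30.0
time: 36.4
position: [0.5429, 0.0059, 0.3197]
tool_rot: [-1.767, -2.593, 0.005]
ft_force: [0.1, -0.3, -0.9]
grip_width: 0.137
grip_force: 30.0
time: 37.15
position: [0.5863, -0.1398, 0.3198]
tool_rot: [-1.765, -2.594, 0.003]
ft_force: [0.1, 0.6, -0.3]
grip_width: 0.135
grip_force: 30.0
(array([ 0.5871879 , -0.16569642]), 65, np.float64(0.00022890739584215114)) ([[-0.005, 0.008, 0.492]], 'closing angle', np.float64(21.6)) [-3.97725465e-03  9.27594517e-04 -9.99991660e-01]
```

```bash
python3 -m jog '{"translation":[[0,0.005,0.15],[0,0.005,0.3],[0,0.005,0.42],[0,0.005,0.47],[0,0.005,0.49],[0,0.005,0.49]],"yaw":[0,0,0,0,0,0],"jaw":[1,1,1,1,1,1]}' 30
python3 -m jog '{"translation":[[0,0,0],[0,0,0],[0,0,0],[0,0,-0.1],[0,0,-0.2],[0,0,-0.4],[0,0,-0.6],[0,0,-0.8]],"yaw":[0,0,0,0,0,0,0,0],"jaw":[0.8,0.7,0.65,0.65,0.65,0.65,0.65,0.65]}' 30
python3 - <<'E'
from h import *
print(go(.44,-.166,.25,87.4),st()[0]['joint_positions'].round(2))
E
```

```text
time: 37.95
position: [0.5879, -0.1387, 0.2229]
tool_rot: [-1.764, -2.598, 0.002]
ft_force: [-0.3, 0.5, 0.2]
grip_width: 0.139
grip_force: 30.0
time: 38.95
position: [0.5878, -0.1394, 0.3854]
tool_rot: [-1.766, -2.597, 0.0]
ft_force: [0.5, 0.7, 0.4]
grip_width: 0.352
grip_force: 0.0
([[0.148, -0.736, -0.143], ('yaw', np.float64(-0.3657))], 'closing angle', np.float64(21.6)) [-0.68  0.39  1.1   1.63 -0.35  1.35  0.85]
```

```bash
python3 -m jog '{"translation":[[0.03,-0.15,-0.14],[0.06,-0.3,-0.143],[0.09,-0.45,-0.143],[0.12,-0.6,-0.143],[0.148,-0.736,-0.143],[0.148,-0.736,-0.143],[0.148,-0.736,-0.143]],"yaw":[0.055,0.11,0.165,0.22,0.275,0.33,0.33],"jaw":[0,0,0,0,0,0,0]}' 50
python3 -m jog '{"translation":[[0,0,0],[0,0,0],[0,0,0],[0,0,0],[0,0,0],[0,0,0],[0,0,0],[0,0,0]],"yaw":[0.055,0.11,0.165,0.22,0.275,0.304,0.304,0.304],"jaw":[0,0,0,0,0,0,0,0]}' 50
python3 - <<'E'
from h import *
s,p,R=st(); print(R.round(3),s['joint_positions'].round(2)); im=shot('wrist'); cv2.imwrite('pics/w8.png',im['pixels'])
c=panfit(im,[.589,-.175]); print(c)
g=cv2.cvtColor(im['pixels'],cv2.COLOR_BGR2GRAY); h=[]
for d in (.11,.135,.16):
    t=c[0]-np.array([d,-.045*d]); u,v=proj(im,[*t,.041])[0]; r=g[int(v),int(u)-25:int(u)+25].astype(float); k=np.where(r>130)[0]+int(u)-25; print(v,k.min(),k.max(),len(k)); h.append(((k.min()+k.max())/2,int(v)))
H=atz(im,h,.041)[:,:2]; print(H); e=c[0]-H[-1]; print(np.degrees(np.arctan2(e[1],e[0])))
for o in ctrl.silhouettes('cast1',im): print(o['p'],atz(im,[o['at']],.03))
E
```

```text
time: 39.83
position: [0.4399, -0.1669, 0.4123]
tool_rot: [-2.819, -1.381, -0.001]
ft_force: [0.6, -0.6, 0.0]
grip_width: 0.986
grip_force: 0.0
time: 40.83
position: [0.4405, -0.1658, 0.4114]
tool_rot: [3.14, -0.065, -0.005]
ft_force: [-0.2, 0.8, 1.4]
grip_width: 1.002
grip_force: 0.0
[[ 0.999 -0.041 -0.003]
 [-0.041 -0.999 -0.001]
 [-0.003  0.001 -1.   ]] [-0.7  -0.17  0.93  1.89  0.14  1.35 -1.42]
(array([ 0.58346911, -0.17462332]), 74, np.float64(0.0006830689817864874))
149.12407633268302 248 259 12
168.265690130613 248 258 11
186.69653801140808 248 258 11
[[ 0.47367188 -0.16861826]
 [ 0.44888803 -0.16698014]
 [ 0.4244923  -0.16600187]]
-3.1041580662505197
0.95 [[ 0.62004422 -0.19081937  0.03      ]]
0.63 [[ 0.58563347 -0.14087585  0.03      ]]
0.63 [[ 0.56008011 -0.19293848  0.03      ]]
0.4 [[0.63058152 0.14986866 0.03      ]]
```

View pics/w8.png

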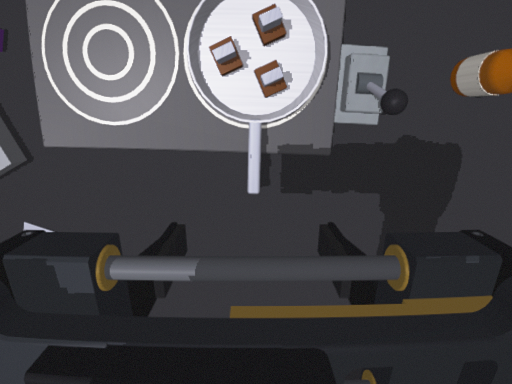

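Run:
```python
from h import *
print(go(.477,-.169,.044,87)); s,p,R=st(); print((R.T@np.array([.0155,.1887,0])/.2).round(3))
```

```text
([[0.186, 0.009, 1.017], ('yaw', np.float64(0.0032))], 'closing angle', np.float64(-92.4))
[ 0.038 -0.946 -0.   ]
```

```bash
python3 -m jog '{"translation":[[0.1,0.009,0.25],[0.186,0.009,0.5],[0.186,0.009,0.75],[0.186,0.009,0.9],[0.186,0.009,1],[0.186,0.009,1]],"yaw":[0.003,0.003,0.003,0.003,0.003,0.003],"jaw":[0,0,0,0,0,0]}' 50
python3 -m jog '{"translation":[[0,0,0.01],[0,0,0.01],[0,0,0.01],[0,0,0.01],[0,0,0.01],[0,0,0.01],[0,0,0.01],[0,0,0.01]],"yaw":[0,0,0,0,0,0,0,0],"jaw":[1,1,1,1,1,1,1,1]}' 50
python3 -m jog '{"translation":[[0,0,0],[0,0,0],[0,0,0],[0,0,0]],"yaw":[0,0,0,0],"jaw":[1,1,1,1]}' 50
```

```text
time: 41.68
position: [0.4762, -0.1688, 0.21]
tool_rot: [3.14, -0.082, -0.01]
ft_force: [-0.1, 0.3, 0.2]
grip_width: 0.998
grip_force: 0.0
time: 42.68
position: [0.4769, -0.1693, 0.2092]
tool_rot: [3.14, -0.084, -0.004]
ft_force: [0.5, -0.9, -0.9]
grip_width: 0.179
grip_force: 50.1
time: 43.18
position: [0.4768, -0.1693, 0.2092]
tool_rot: [3.14, -0.084, -0.004]
ft_force: [0.6, -2.5, -1.6]
grip_width: 0.181
grip_force: 50.0
```

```bash
python3 -m jog '{"translation":[[0,-0.03,0],[0,-0.08,0],[0.005,-0.14,0],[0.01,-0.2,0],[0.01,-0.26,0],[0.01,-0.33,0],[0.01,-0.4,0],[0.014,-0.47,0]],"yaw":[0,0,0,0,0,0,0,0],"jaw":[1,1,1,1,1,1,1,1]}' 50
python3 -m jog '{"translation":[[0,-0.07,0],[0,-0.14,0],[0.005,-0.21,0],[0.01,-0.28,0],[0.01,-0.35,0],[0.01,-0.42,0],[0.013,-0.46,0],[0.013,-0.476,0]],"yaw":[0,0,0,0,0,0,0,0],"jaw":[1,1,1,1,1,1,1,1]}' 50
python3 -m jog '{"translation":[[0,0,0],[0,0,0],[0,0,0]],"yaw":[0,0,0],"jaw":[1,1,1]}' 50
python3 -m jog '{"translation":[[0,0,0],[0,0,0],[0,0,0],[0,0,0],[0,0,-0.3],[0,0,-0.6],[0,0,-0.9],[0,0,-1]],"yaw":[0,0,0,0,0,0,0,0],"jaw":[0.6,0.6,0.3,0.1,0,0,0,0]}' 50
python3 -m jog '{"translation":[[0,0,0],[0,0,0],[0,0,0]],"yaw":[0,0,0],"jaw":[0,0,0]}'
python3 - <<'E'
from h import *
s,p,R=st(); print(R.round(3)); im=shot('wrist'); cv2.imwrite('pics/w9.png',im['pixels'])
c=panfit(im,[.6044,.014]); print(c, 'load',ringfit(im,[.5902,-.1755]))
I=im['pixels'].copy(); a=np.linspace(0,6.28,90)
for cc,col,r,z in ((c[0],(0,0,255),.084,.041),([.6044,.014],(0,255,0),.09,.015)):
  for q in proj(im,np.c_[cc[0]+r*np.cos(a),cc[1]+r*np.sin(a),a*0+z]): cv2.circle(I,tuple(int(round(x)) for x in q),0,col,-1)
cv2.imwrite('pics/w9c.png',cv2.resize(I[0:230,130:430],None,fx=2.5,fy=2.5,interpolation=0))
E
```

```text
time: 44.18
position: [0.4847, -0.0744, 0.2092]
tool_rot: [3.14, -0.084, -0.005]
ft_force: [-0.5, -3.8, -2.1]
grip_width: 0.178
grip_force: 50.1
time: 45.18
position: [0.4924, 0.0201, 0.2092]
tool_rot: [3.14, -0.083, -0.004]
ft_force: [0.4, -3.9, 0.5]
grip_width: 0.181
grip_force: 50.1
time: 45.55
position: [0.4924, 0.0198, 0.2092]
tool_rot: [-3.14, 0.084, 0.004]
ft_force: [0.1, -1.3, -1.2]
grip_width: 0.176
grip_force: 50.0
time: 46.55
position: [0.4938, 0.019, 0.413]
tool_rot: [-3.137, 0.084, -0.004]
ft_force: [-0.3, 0.3, -0.9]
grip_width: 0.963
grip_force: 0.0
time: 46.92
position: [0.4924, 0.0196, 0.4078]
tool_rot: [3.139, -0.084, -0.008]
ft_force: [0.4, 0.1, 0.1]
grip_width: 1.004
grip_force: 0.0
[[ 0.999 -0.053 -0.005]
 [-0.053 -0.999 -0.001]
 [-0.005  0.002 -1.   ]]
(array([0.6027192 , 0.01460165]), 98, np.float64(0.0019581372088644175)) load (array([ 0.59020281, -0.17572117]), 1386, np.float64(0.0011843116964290693))
```

View pics/w9c.png

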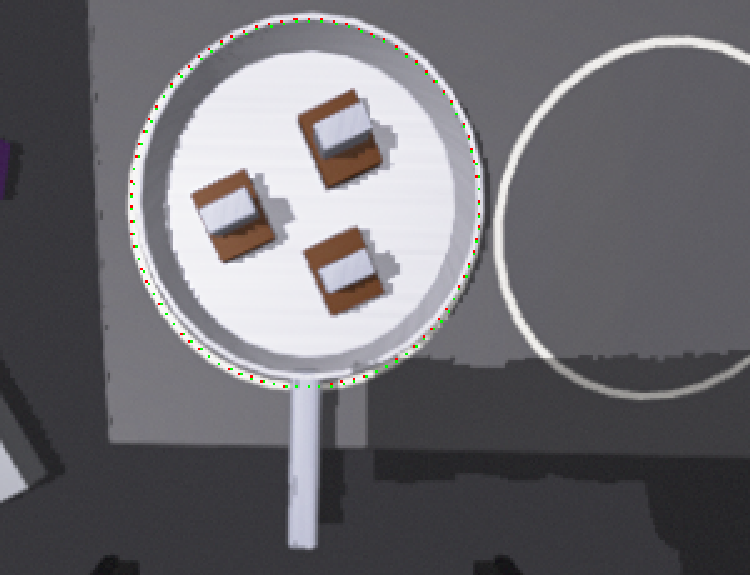

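The pan is on the triple ring with all three castings upright and separate. The floor disc centre is at crop (311,203) and the rim centre at about (311,194). I check the centring from those.

Run:
```python
from h import *
im=shot('wrist'); g=cv2.cvtColor(im['pixels'],cv2.COLOR_BGR2GRAY)
# floor edge: fit ellipse via world circle at z=.019
pts=[];c=np.array([.604,.014])
for a in np.arange(0,6.28,.08):
    R=np.arange(.055,.08,.0004); q=proj(im,np.c_[c[0]+R*np.cos(a),c[1]+R*np.sin(a),R*0+.019]).astype(np.float32)
    l=cv2.remap(g.astype(np.float32),q[:,0].copy(),q[:,1].copy(),1).ravel(); d=l[:-5]-l[5:]; k=d.argmax()
    if d[k]>20: pts.append(c+R[k+2]*np.array([np.cos(a),np.sin(a)]))
P=np.array(pts); r=least_squares(lambda v:np.hypot(P[:,0]-v[0],P[:,1]-v[1])-v[2],[*c,.072],loss='soft_l1',f_scale=.001); print('floor',r.x,len(P))
print('rim',atz(im,[[130+311/2.5,194/2.5]],.041), 'tip',atz(im,[[130+303/2.5,548/2.5]],.041))
print('lever ball px'); 
for o in ctrl.silhouettes('heat',im): print(o['p'],o['at'])
```

```text
floor [0.60565352 0.01158407 0.07360035] 79
rim [[0.61056973 0.01054453 0.041     ]] tip [[0.42975713 0.02417532 0.041     ]]
lever ball px
0.55 [509.2, 125.7]
```

The pan centre is about (0.6055,0.012) against the target (0.6044,0.014), so it is within 3 mm. Next is the lever.

```bash
python3 -m jog '{"translation":[[-0.03,0.25,0],[-0.05,0.5,0],[-0.07,0.75,0],[-0.086,0.833,0]],"yaw":[0,0,0,0],"jaw":[1,1,1,1]}' 30
python3 -m jog '{"translation":[[-0.03,0.25,0],[-0.05,0.5,0],[-0.07,0.75,0],[-0.086,0.833,0],[-0.086,0.833,0],[-0.086,0.833,0]],"yaw":[0,0,0,0,0,0],"jaw":[1,1,1,1,1,1]}'
python3 -m jog '{"translation":[[0,0,0],[0,0,0],[0,0,0],[0,0,0]],"yaw":[0,0,0,0],"jaw":[1,1,1,1]}'
python3 - <<'E'
from h import *
s,p,R=st(); print(p,R.round(3),s['joint_positions'].round(2),s['grip_width']); im=shot('wrist'); cv2.imwrite('pics/w10.png',im['pixels'])
print(proj(im,[(.511,-.311,.102),(.5497,-.314,.032)]))
for o in ctrl.silhouettes('heat_tip',im)+ctrl.silhouettes('heat',im): print(o['p'],o['at'],o['region'].sum())
t=shot('top'); print(panref(t),proj(t,[.511,-.311,.102]),np.array([655,235])/2.6+[120,90])
E
```

```text
time: 47.58
position: [0.4659, -0.1494, 0.4091]
tool_rot: [3.14, -0.092, -0.004]
ft_force: [1.1, -0.2, 0.2]
grip_width: 0.627
grip_force: 0.0
time: 48.32
position: [0.4416, -0.3098, 0.4089]
tool_rot: [-3.14, 0.08, 0.005]
ft_force: [-0.2, 0.6, -0.9]
grip_width: 0.023
grip_force: 0.0
time: 48.82
position: [0.4409, -0.3111, 0.4094]
tool_rot: [-3.14, 0.083, 0.004]
ft_force: [0.5, 0.0, -0.1]
grip_width: 0.007
grip_force: 0.0
[ 0.44089021 -0.3111147   0.40940409] [[ 0.999 -0.053 -0.002]
 [-0.053 -0.999  0.   ]
 [-0.002 -0.    -1.   ]] [-0.54  0.16  1.23  1.75 -0.15  1.34 -0.91] 0.007120520147385031
[[249.06207075 121.09721731]
 [250.31816859  87.56920616]]
0.58 [250.1, 103.2] 581
0.67 [248.5, 103.7] 597
(0.81, array([0.6083, 0.0113]), 26.896820068359375) [[369.66460153 185.62261212]] [371.92307692 180.38461538]
```

View pics/w10.png

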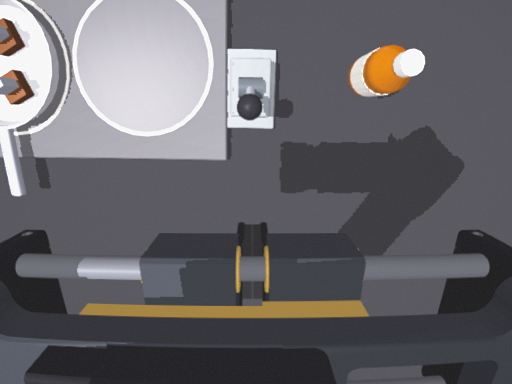

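The ball is at (249,107), the housing at (252,88), and the fingers are behind the ball on the robot's side. I lower them and push along +x.

```bash
python3 -m jog '{"translation":[[0,0,0.2],[0,0,0.4],[0,0,0.6],[0,0,0.685],[0,0,0.685]],"yaw":[0,0,0,0,0],"jaw":[1,1,1,1,1]}'
python3 -m jog '{"translation":[[0.1,0,0],[0.2,0,0],[0.27,0,0],[0.34,0,0],[0.41,0,0],[0.48,0,0],[0.54,0,0],[0.58,0,0]],"yaw":[0,0,0,0,0,0,0,0],"jaw":[1,1,1,1,1,1,1,1]}'
python3 -m jog '{"translation":[[0.01,0,0],[0.02,0,0],[0.03,0,0],[0.04,0,0]],"yaw":[0,0,0,0],"jaw":[1,1,1,1]}'
python3 -m jog '{"translation":[[0.01,0,0],[0.02,0,0],[0.03,0,0]],"yaw":[0,0,0],"jaw":[1,1,1]}'
```

```text
time: 49.7
position: [0.4402, -0.3113, 0.2719]
tool_rot: [3.14, -0.084, -0.007]
ft_force: [0.5, 0.2, 0.3]
grip_width: 0.002
grip_force: 0.0
time: 50.7
position: [0.5569, -0.3174, 0.2716]
tool_rot: [-3.14, 0.083, 0.005]
ft_force: [-0.7, -0.4, -0.9]
grip_width: 0.006
grip_force: 0.5
time: 51.2
position: [0.5641, -0.318, 0.272]
tool_rot: [-3.14, 0.084, 0.004]
ft_force: [-0.6, 0.0, -1.2]
grip_width: 0.01
grip_force: 0.5
time: 51.58
position: [0.5676, -0.3187, 0.2716]
tool_rot: [-3.138, 0.086, 0.016]
ft_force: [-13.2, 3.8, 5.6]
grip_width: 0.004
grip_force: 6.7
```

The end stop shows as 13 N. I back off, raise the arm and verify.

```bash
python3 -m jog '{"translation":[[-0.1,0,0],[-0.3,0,0],[-0.6,0,0],[-0.62,0,-0.25],[-0.62,0,-0.5],[-0.62,0,-0.7],[-0.62,0,-0.7],[-0.62,0,-0.7]],"yaw":[0,0,0,0,0,0,0,0],"jaw":[1,1,1,1,1,1,1,1]}'
python3 - <<'E'
from h import *
im=shot('wrist'); print(proj(im,[(.588,-.317,.102),(.511,-.311,.102)]))
t=shot('top'); print(panref(t),proj(t,[.588,-.317,.102]))
a=im['pixels'][0:200,120:420]; u=proj(t,[.59,-.1,.02])[0].astype(int); b=t['pixels'][u[1]-60:u[1]+80,u[0]-120:u[0]+120]
cv2.imwrite('pics/fin.png',np.hstack([cv2.resize(a,(400,300)),cv2.resize(b,(400,300))]))
E
```

```text
time: 52.58
position: [0.4468, -0.3115, 0.412]
tool_rot: [-3.14, 0.084, 0.003]
ft_force: [-0.0, -1.1, -0.1]
grip_width: 0.008
grip_force: 0.0
[[250.86224536  46.594069  ]
 [249.10022837 127.04225198]]
(0.79, array([0.6073, 0.0111]), 27.16252899169922) [[371.29722464 160.07380474]]
```

View pics/fin.png

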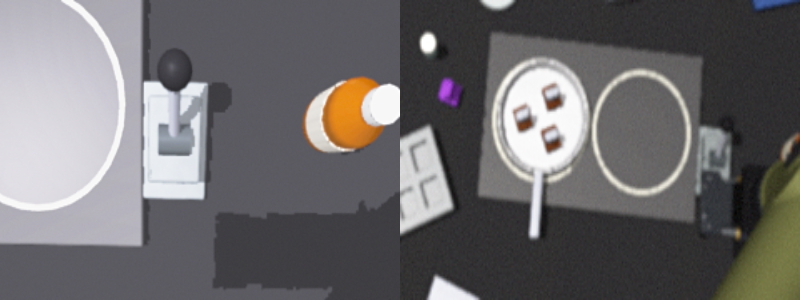

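The lever ball is at px (250,45), as predicted for fully over. The pan, with three upright castings, is on the triple ring and nothing is touching it, so I hand in.

```bash
python3 -c "
from bench import ctrl; print(ctrl.close_job())"
```

```text
the job is handed in; nothing more can be done
None
```

I handed the job in at about 53 s: all three castings stand separately on the floor of the pan, which sits within about 3 mm of the triple ring's centre, and I pushed the heat lever fully over last.

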